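Unpile the weighing kit

ROBOT

A 6-joint arm with a two-finger parallel gripper is mounted at the origin on a cart in front of the work surface, level with it; the furniture and walls round the work are solid. World frame = base frame: x ahead of the robot, y to its left, z up, the work surface at z = 0. Lengths are in m, angles in degrees, forces in N, time in s.
With the tool pointing down it reaches from about 0.375 to 0.75 m from the base axis. Payload 9 kg.
Tool frame: the origin (TCP) lies where the fingers leave the gripper's body, on its centre line; the fingertips stand 73 mm ahead of it and the grasp point (between the pads) lies 54 mm ahead of it (robot.tip_reach is the distance from the TCP to the fingertips, in m); z points along the fingers, y is the direction in which the jaws open and shut (so a half turn about z gives the same grasp; the last joint's range is limited). The gripper opens to 85 mm and grips with 20 to 120 N. Pads are 22 mm wide; open, the fingers measure 114 mm over their backs; the gripper's body (76 mm by 85 mm) begins 54 mm behind the grasp point. The pads swing forward as they close: fully open they stand 13 mm farther back than shut.
Start: joints at [-80.426, 5.964, 5.575, 89.605, 0, 77.527], TCP at [0.225, -0.556, 0.304] pointing down, gripper open.
Joint ranges: [-171.21, 171.21], [-48.23, 106.86], [-62.78, 66.21], [-105.2, 120.99], [-86.42, 89.51], [-180, 180]. Speed limits (degrees/s): [127.2, 127.2, 147.25, 180, 180, 180].

INTERFACE

Orientations are given as [roll, pitch, yaw] about the fixed x, y, z axes, in that order (R = Rz(yaw) Ry(pitch) Rx(roll)).
In Python, from plant import robot gives the robot as it stands. Calls block until the motion is done:
- robot.move_pose(position, orientation): joint-space move of the TCP to a pose.
- robot.line_to(position, vel=0.15, rotation=None, guard=None): straight line of the TCP; rotation=None keeps the orientation; vel is the mean speed in m/s. With guard (N) it stops when the force on the tool has changed by that much, and returns True; else False.
- robot.goto_joints(angles): joint-space move.
- robot.set_gripper(opening): finger opening in m; the grip force is fixed at half the most; returns when the fingers have stopped.
- robot.pause(seconds).
- robot.ik(position, orientation): joint angles nearest the present ones, or None.
- robot.observe(): the state.
- robot.grab_frame(name): name is "scene" or "top" or "wrist"; returns the picture (420x560x3 uint8, blue, green, red); there is no depth.
- robot.get_calibration(name): a dict with "vertical_fov" (degrees; the focal length in pixels is half the picture's height over the tangent of half this angle, whatever the lens; pixels are square), "cx", "cy" (the principal point, pixels), "k1" (the pictures are not rectified: a ray, as slopes to the right and down, at radius r is drawn at 1 + k1 r^2 times it, then the intrinsics apply), "rvec" (rotation vector, rad) and "tvec" (3), from world to camera coordinates, as OpenCV has them. Camera axes: x right, y down, z forward; pixel columns grow to the right and rows downward; lengths in m; the calibration is good to about 2 mm. A picture is of the moment at which its call begins: read the wrist's pose just before it. get_calibration takes no time and is no camera call; for the wrist camera it gives the pose at the moment of the call.
A pose or a line that the arm cannot do raises robot.IKError and nothing moves.
- robot.job_done(): hands the job in, once; it reports no verdict.
The state is a dict: "time": time; "q": joint angles; "qvel": joint speeds; "joint_torque": joint torques, N m; "tool_pos": TCP position; "tcp_rot": TCP orientation; "ft_force": force on the tool from outside, world axes, zero at the start; "torque": the same for the moment, N m; "gripper_width": finger opening in m.
Only numpy, scipy, OpenCV 4.12 (cv2) and the standard library are available. Lean on these libraries where they do the work, as an engineer would, in place of code of your own. Each camera call takes 0.05 s, during which the arm holds its last target.

TASK

Take the pile on the bench apart from the top and set each thing the right way up on its own place: stand the vial in the round aluminium vial stand, the glass dish in the middle of the balance pan, the flat tin in the middle of the cork mat, and the carton flat inside the grey tray. Set the vial and the dish down gently, do not drop them, and let everything stand free at the end.

Things in the scene. Friction and masses are not known exactly. Their poses are not given: they have to be found in the camera images.
- vial_mid (a point): Glass sample vial with a pale grey screw cap, standing upright on top of the pile. Body diameter 32 mm up to 57 mm, cap diameter 27 mm, 66 mm tall in all. The point is its centre, 33 mm above its underside; z is up along the vial.
- dish_mid (a point): Round shallow glass dish with its lid on, second from the top of the pile, under the vial; diameter 65 mm (60 mm in the lowest 4 mm), 15 mm tall, flat top. It lies 6 to 10 mm off the centre of the tin below it. The point is its centre, 7.5 mm above its underside; z is up.
- tin_mid (a point): Round flat white metal tin with its lid on (the lid does not come off), third in the pile, under the dish; lid diameter 68 mm, body 64 mm in the lowest 8 mm, 21 mm tall, flat top. The point is its centre, 10.3 mm above its underside; z is up.
- carton_mid (a point): Small brown cardboard carton at the bottom of the pile, 91 mm long (its x) by 69 mm wide (its y) by 51 mm tall, closed (a like carton among the bottles at the back of the bench is not meant). The point is its centre, 25.3 mm above its underside; z is up.
- stand_floor (a point): Vial stand, fixed: a low round bare aluminium cup, 68 mm across the foot, 18 mm tall, open at the top, inside diameter 50 mm. The point is the centre of its inner floor, 5 mm above the bench; z is up.
- pan_top (a point): Bench balance, fixed: a flat white case 142 mm deep (x) by 122 mm wide (y), 33 mm tall with a small dark display at its front (-x), and a round steel pan of 96 mm diameter. The point is the centre of the pan's top face, 40 mm above the bench and 18 mm behind (+x of) the middle of the case; z is up, x points from the display to the pan.
- mat_top (a point): Round cork mat, fixed: diameter 100 mm, 5 mm thick. The point is the centre of its top face, 5 mm above the bench; z is up.
- tray_floor (a point): Shallow open grey plastic tray, fixed: inside 111 mm long (its x) by 88 mm wide (its y), 4 mm walls whose top is 12 mm above the bench. The carton fits only with its long side along the tray's long side, either way round. The point is the centre of the inner floor, 3 mm above the bench; z is up.
Mind the look-alikes: they are no part of the job. What is shaped like the part that bears tray_floor but orange, purple or yellow is not meant.

How it is judged (in metres and radians):
At the end, for the whole second after the job is handed in: All upright (0.1 rad), at rest and resting on their places (height within 4 mm): vial in the stand (12 mm of centre), dish on the balance pan (15 mm), tin on the cork mat (15 mm), carton on the tray floor between its walls (16 mm) (horizontal distance between vial_mid and stand_floor below 0.012 m and z of vial_mid in the frame of stand_floor between 0.029 and 0.037 m and angle between each of vial_mid, dish_mid, tin_mid, carton_mid's own z axis and vertical below 0.1 rad and linear speed of each of vial, dish, tin, carton below 0.02 m/s and horizontal distance between dish_mid and pan_top below 0.015 m and z of dish_mid in the frame of pan_top between 0.0035 and 0.0115 m and horizontal distance between tin_mid and mat_top below 0.015 m and z of tin_mid in the frame of mat_top between 0.0063 and 0.0143 m and horizontal distance between carton_mid and tray_floor below 0.016 m and z of carton_mid in the frame of tray_floor between 0.0213 and 0.0293 m); the robot touches nothing.
It fails at once if the vial is let fall (more than about 4 cm) (contact force between the fingers and vial below 0.05 N and linear speed of vial above 0.9 m/s).
It fails at once if the dish is let fall (more than about 4 cm) (contact force between the fingers and dish below 0.05 N and linear speed of dish above 0.9 m/s).
It also fails if it takes over 136 s, if anything falls off the work surface, if the arm or the gripper's body presses on something with over 40 N, if the wrist force passes 120 N, or if a joint passes its speed limit or range.

## Working session

There is one attempt and no reset: what is moved stays moved. The work goes in short steps, each a Python script; the robot and the scene stay as the last script left them, time stands still between calls to the robot, and variables do not carry over. Pictures are saved under pics/ and viewed, and the job is handed in when it is done.

```bash
ls; mkdir -p pics; python3 - <<'E'
from plant import robot
import cv2
for n in ("scene","top","wrist"):
    c=robot.get_calibration(n); print(n,c)
    cv2.imwrite(f"pics/{n}0.png",robot.grab_frame(n))
o=robot.observe(); print(o['time'],o['tool_pos'],o['tcp_rot'],o['gripper_width'])
E
```

```text
pics
scene {'vertical_fov': 51.631329687156956, 'cx': 288.17854845181193, 'cy': 201.3610669256273, 'k1': 0.012843893637437948, 'rvec': array([ 1.84978665, -0.96379164,  0.63097797]), 'tvec': array([-0.2534271 ,  0.28980304,  0.70216574])}
top {'vertical_fov': 57.021177872134245, 'cx': 280.9652913247302, 'cy': 211.30535457155844, 'k1': -0.09303488424013998, 'rvec': array([ 2.17584412, -2.20405016,  0.07817092]), 'tvec': array([0.07935597, 0.57837256, 1.13776848])}
wrist {'vertical_fov': 68.51380824921394, 'cx': 283.70115603882823, 'cy': 207.65453238773864, 'k1': -0.016778749108719827, 'rvec': array([-2.41287844,  1.62545632,  0.22135673]), 'tvec': array([-0.60018831, -0.0347058 ,  0.37899864])}
0.15 [ 0.22520318 -0.55594326  0.30327643] [-1.79941961e+02 -1.42093196e-02  2.20458117e+01] 0.08546377812076242
```

View pics/scene0.png

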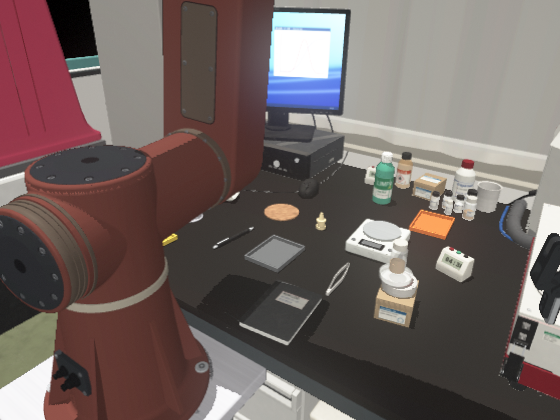

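View pics/top0.png

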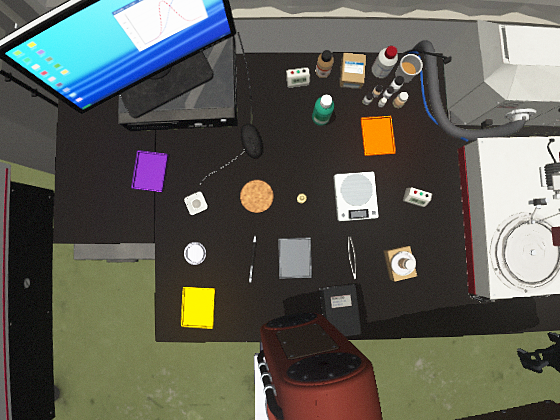

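View pics/wrist0.png

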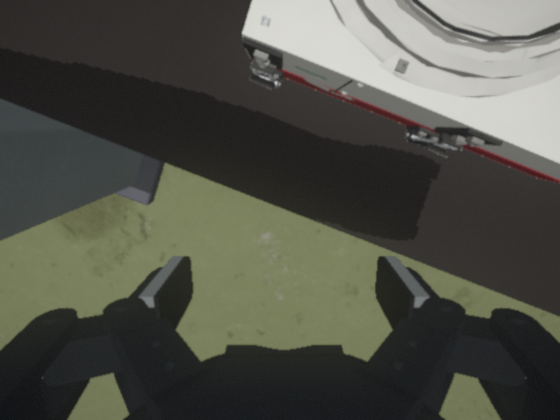

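```bash
cat > h.py <<'E'
import numpy as np, cv2
from plant import robot
def K(c):
    f=210/np.tan(np.radians(c['vertical_fov']/2)); return f
def pix2w(c,u,v,z):
    f=K(c); d=np.array([(u-c['cx'])/f,(v-c['cy'])/f])
    s=d.copy()
    for _ in range(20): s=d/(1+c['k1']*(s@s))
    R=cv2.Rodrigues(np.array(c['rvec']))[0]; t=np.array(c['tvec'])
    o=-R.T@t; r=R.T@np.array([s[0],s[1],1]); return o+r*(z-o[2])/r[2]
def w2pix(c,p):
    R=cv2.Rodrigues(np.array(c['rvec']))[0]; q=R@np.array(p)+np.array(c['tvec'])
    s=q[:2]/q[2]; s=s*(1+c['k1']*(s@s)); return s*K(c)+[c['cx'],c['cy']]
def crop(img,u0,v0,w,h,s,name):
    cv2.imwrite('pics/'+name,cv2.resize(img[v0:v0+h,u0:u0+w],None,fx=s,fy=s,interpolation=cv2.INTER_CUBIC))
E
python3 - <<'E'
import cv2
from h import crop
a=cv2.imread('pics/top0.png')
crop(a,130,150,200,150,4,'t1.png')
crop(a,310,150,140,150,4,'t2.png')
b=cv2.imread('pics/scene0.png')
crop(b,330,200,110,130,4,'s1.png')
E
```

```text
(no output)
```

View pics/t1.png

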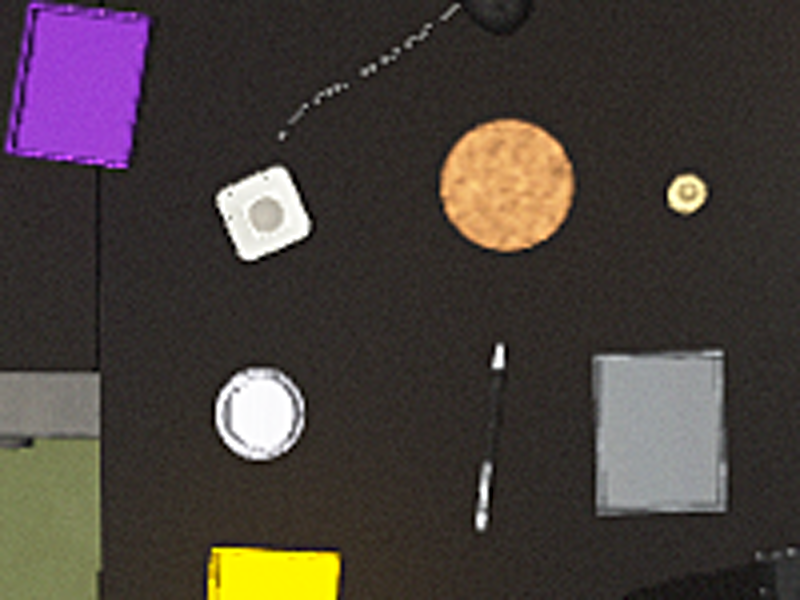

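View pics/t2.png

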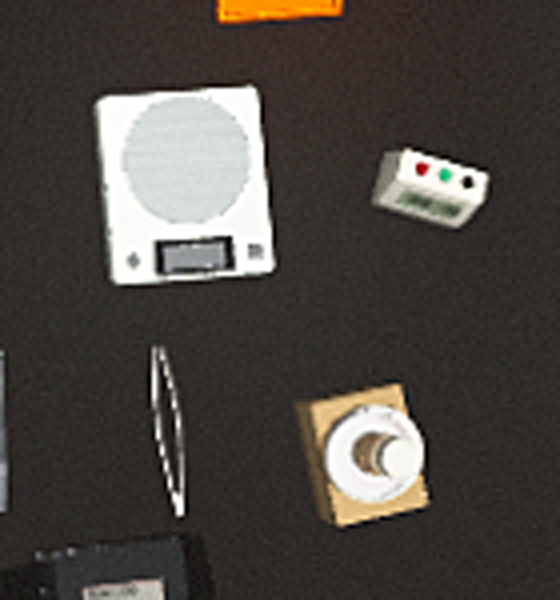

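View pics/s1.png

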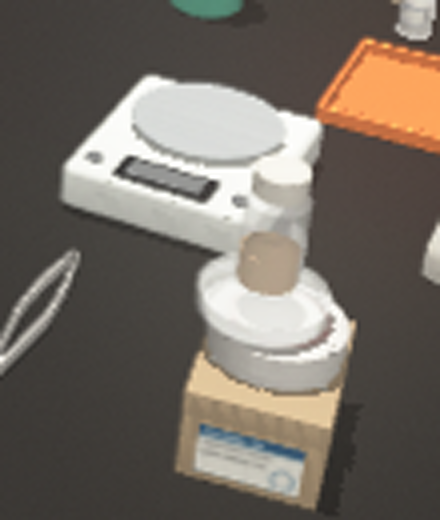

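```bash
python3 - <<'E'
from h import *
t=robot.get_calibration('top'); s=robot.get_calibration('scene')
def T(U,V,z,o): return pix2w(t,(U+.5)/4-.5+o[0],(V+.5)/4-.5+o[1],z).round(4)
A=(130,150);B=(310,150)
print('stand',T(260,414,.018,A),'mat',T(508,185,.005,A))
print('stand edges',T(215,414,.01,A),T(305,414,.01,A),T(260,367,.01,A),T(260,462,.01,A))
cs=[T(*p,.012,A) for p in [(593,354),(722,350),(727,510),(597,515)]]
print('tray',cs,np.mean(cs,0))
print('pan',T(186,160,.040,B)); 
cs=[T(*p,.033,B) for p in [(97,98),(257,87),(273,270),(113,284)]]
print('case',cs,np.mean(cs,0))
print('vialcap',T(405,460,.153,B))
print('dish',T(376,454,.087,B))
cs=[T(*p,.051,B) for p in [(310,402),(400,384),(428,505),(337,527)]]
print('carton',cs,np.mean(cs,0))
E
```

```text
stand [0.4575 0.3315 0.018 ] mat [0.6282 0.1451 0.005 ]
stand edges [0.4575 0.3674 0.01  ] [0.4569 0.2992 0.01  ] [0.4925 0.3332 0.01  ] [0.4212 0.3334 0.01  ]
tray [array([0.4994, 0.0822, 0.012 ]), array([ 0.5011, -0.0146,  0.012 ]), array([ 0.3816, -0.0164,  0.012 ]), array([0.3793, 0.0807, 0.012 ])] [0.44035  0.032975 0.012   ]
pan [ 0.6395 -0.1515  0.04  ]
case [array([ 0.6876, -0.0874,  0.033 ]), array([ 0.6949, -0.2082,  0.033 ]), array([ 0.5574, -0.216 ,  0.033 ]), array([ 0.5486, -0.0961,  0.033 ])] [ 0.622125 -0.151925  0.033   ]
vialcap [ 0.424  -0.2708  0.153 ]
dish [ 0.4236 -0.2725  0.087 ]
carton [array([ 0.4598, -0.2361,  0.051 ]), array([ 0.4717, -0.3035,  0.051 ]), array([ 0.383 , -0.3221,  0.051 ]), array([ 0.3686, -0.2539,  0.051 ])] [ 0.420775 -0.2789    0.051   ]
```

```bash
python3 - <<'E'
from h import *
from scipy.spatial.transform import Rotation as Ro
c=robot.get_calibration('wrist'); o=robot.observe()
R=cv2.Rodrigues(c['rvec'])[0]; p=-R.T@c['tvec']
T=Ro.from_euler('xyz',o['tcp_rot'],degrees=True).as_matrix()
print('cam in tool',T.T@(p-o['tool_pos'])); print('axes',(T.T@R.T).round(3)); print(robot.tip_reach)
for y in (-80,-170,10,100,11,-169,0,90,180):
  for P in ([.42,-.275,.3],[.457,.3315,.2],[.64,-.15,.2],[.628,.145,.2],[.44,.033,.2]):
    try:q=robot.ik(P,[180,0,y])
    except Exception as e:q=None
    print(y,P,None if q is None else np.round(q))
E
```

```text
cam in tool [ 0.06792377  0.00037931 -0.07117205]
axes [[ 0.    -0.964 -0.267]
 [ 1.     0.     0.001]
 [-0.001 -0.267  0.964]]
0.0726
-80 [0.42, -0.275, 0.3] [ -48.  -11.  -12.   90.    0. -148.]
-80 [0.457, 0.3315, 0.2] [ 23.   0. -11.  79.   0. -77.]
-80 [0.64, -0.15, 0.2] [ -25.   16.    6.   80.    0. -125.]
-80 [0.628, 0.145, 0.2] [  1.  14.   4.  80.   0. -99.]
-80 [0.44, 0.033, 0.2] [ -13.  -23.  -31.   81.    0. -113.]
-170 [0.42, -0.275, 0.3] [-48. -11. -12.  90.   0. -58.]
-170 [0.457, 0.3315, 0.2] [ 23.   0. -11.  79.   0.  13.]
-170 [0.64, -0.15, 0.2] [-25.  16.   6.  80.   0. -35.]
-170 [0.628, 0.145, 0.2] [ 1. 14.  4. 80.  0. -9.]
-170 [0.44, 0.033, 0.2] [-13. -23. -31.  81.   0. -23.]
10 [0.42, -0.275, 0.3] [-48. -11. -12.  90.   0. 122.]
10 [0.457, 0.3315, 0.2] [  23.    0.  -11.   79.    0. -167.]
10 [0.64, -0.15, 0.2] [-25.  16.   6.  80.   0. 145.]
10 [0.628, 0.145, 0.2] [  1.  14.   4.  80.   0. 171.]
10 [0.44, 0.033, 0.2] [-13. -23. -31.  81.   0. 157.]
100 [0.42, -0.275, 0.3] [-48. -11. -12.  90.   0.  32.]
100 [0.457, 0.3315, 0.2] [ 23.   0. -11.  79.   0. 103
[... 848 characters left out ...]
4, -0.15, 0.2] [-25.  16.   6.  80.   0. 155.]
0 [0.628, 0.145, 0.2] [   1.   14.    4.   80.    0. -179.]
0 [0.44, 0.033, 0.2] [-13. -23. -31.  81.   0. 167.]
90 [0.42, -0.275, 0.3] [-48. -11. -12.  90.   0.  42.]
90 [0.457, 0.3315, 0.2] [ 23.   0. -11.  79.   0. 113.]
90 [0.64, -0.15, 0.2] [-25.  16.   6.  80.   0.  65.]
90 [0.628, 0.145, 0.2] [ 1. 14.  4. 80.  0. 91.]
90 [0.44, 0.033, 0.2] [-13. -23. -31.  81.   0.  77.]
180 [0.42, -0.275, 0.3] [-48. -11. -12.  90.   0. -48.]
180 [0.457, 0.3315, 0.2] [ 23.   0. -11.  79.   0.  23.]
180 [0.64, -0.15, 0.2] [-25.  16.   6.  80.   0. -25.]
180 [0.628, 0.145, 0.2] [ 1. 14.  4. 80.  0.  1.]
180 [0.44, 0.033, 0.2] [-13. -23. -31.  81.   0. -13.]
```

```bash
python3 - <<'E'
from h import *
import json
robot.move_pose([.425,-.273,.38],[180,0,-169])
c=robot.get_calibration('wrist'); im=robot.grab_frame('wrist')
json.dump({k:np.array(v).tolist() for k,v in c.items()},open('w1.json','w'))
cv2.imwrite('pics/w1.png',im); o=robot.observe(); print(o['time'],o['tool_pos'],o['tcp_rot'])
for P in ([.424,-.2708,.153],[.424,-.2725,.087],[.42,-.279,.051]): print(w2pix(c,P))
crop(im,180,90,200,150,4,'w1c.png')
E
```

```text
2.2417 [ 0.4248653  -0.27329657  0.3798228 ] [ 1.79988380e+02 -1.01659974e-02 -1.69068949e+02]
[286.87618853 192.29299268]
[284.97708168 179.9191079 ]
[280.58100893 171.02077237]
```

View pics/w1.png

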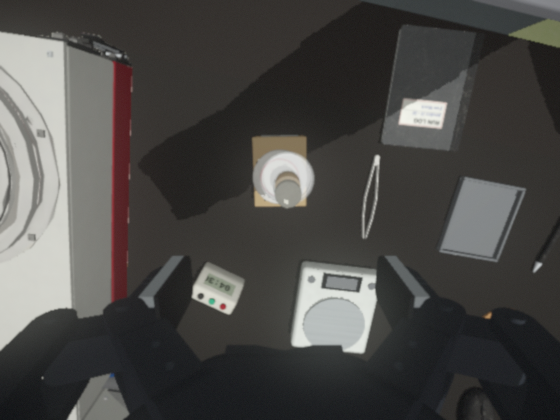

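View pics/w1c.png

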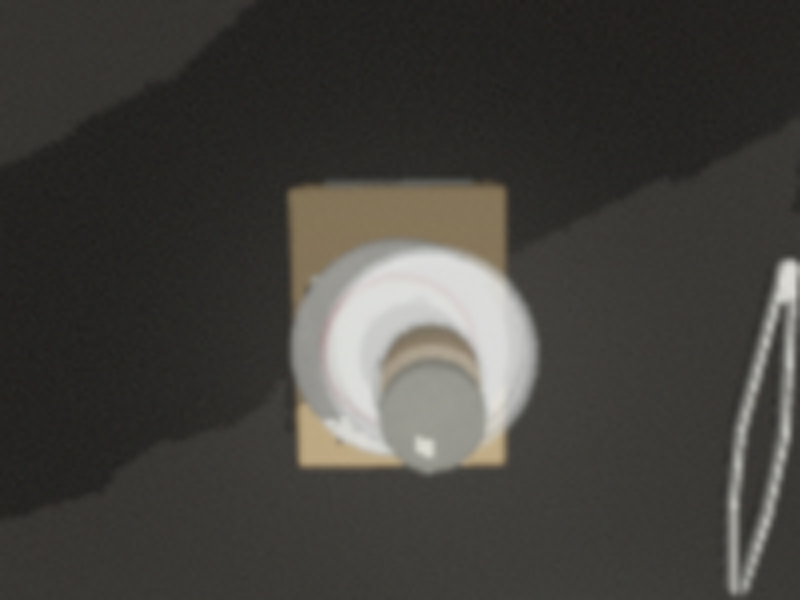

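```bash
python3 - <<'E'
from h import *
import json
c=json.load(open('w1.json'))
def T(U,V,z): return pix2w(c,(U+.5)/4-.5+180,(V+.5)/4-.5+90,z).round(4)
print('cap',T(433,415,.153),'w', np.linalg.norm(T(381,415,.153)-T(486,415,.153)))
print('vial base lit',T(430,375,.1))
print('dish',T(433,348,.087),np.linalg.norm(T(328,348,.087)-T(537,348,.087)))
print('tin',T(404,353,.072))
print('carton',[T(*p,.051) for p in [(289,187),(505,187),(506,466),(294,466)]], T(399,326,.051))
E
```

```text
cap [ 0.4249 -0.2696  0.153 ] w 0.02606472712306808
vial base lit [ 0.4252 -0.2698  0.1   ]
dish [ 0.4194 -0.2699  0.087 ] 0.06234621079103363
tin [ 0.4252 -0.2777  0.072 ]
carton [array([ 0.3836, -0.323 ,  0.051 ]), array([ 0.3706, -0.2558,  0.051 ]), array([ 0.4601, -0.2364,  0.051 ]), array([ 0.4736, -0.3064,  0.051 ])] [ 0.4204 -0.2805  0.051 ]
```

```bash
python3 - <<'E'
from h import *
import json
Y=[180,0,-169]
robot.line_to([.4250,-.2700,.26],vel=.2)
robot.line_to([.4250,-.2700,.182],vel=.1)
robot.set_gripper(0.045); 
robot.set_gripper(0.0)
print(robot.observe()['gripper_width'],robot.observe()['ft_force'])
robot.line_to([.4250,-.2700,.21],vel=.05)
robot.line_to([.4250,-.2700,.30],vel=.15)
o=robot.observe(); print(o['gripper_width'],o['ft_force'],o['time'])
im=robot.grab_frame('wrist'); cv2.imwrite('pics/w2.png',im)
cv2.imwrite('pics/s2.png',robot.grab_frame('scene'))
E
```

```text
0.030217317278351877 [0.45584372 0.80398048 2.87674535]
0.029975322621768274 [ 0.25303253 -0.09022066 -0.31743585] 6.1333
```

View pics/w2.png

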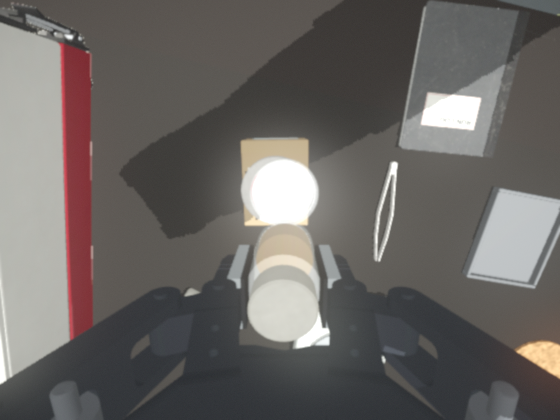

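View pics/s2.png

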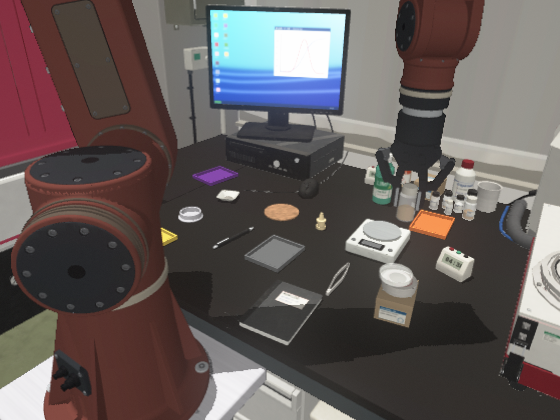

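```bash
python3 - <<'E'
from h import *
import json
robot.move_pose([.457,.332,.24],[180,0,-169])
c=robot.get_calibration('wrist')
im=robot.grab_frame('wrist'); cv2.imwrite('pics/w3.png',im)
print(w2pix(c,[.457,.332,.018]),w2pix(c,[.457,.332,.0]))
o=robot.observe(); print(o['gripper_width'],o['ft_force'],o['time'],o['tool_pos'])
E
```

```text
[285.13469293 193.27329112] [285.0748522  189.38241041]
0.03000826853287098 [ 0.20118854  0.31621819 -0.0340085 ] 8.45 [0.45754998 0.33124327 0.24010325]
```

View pics/w3.png

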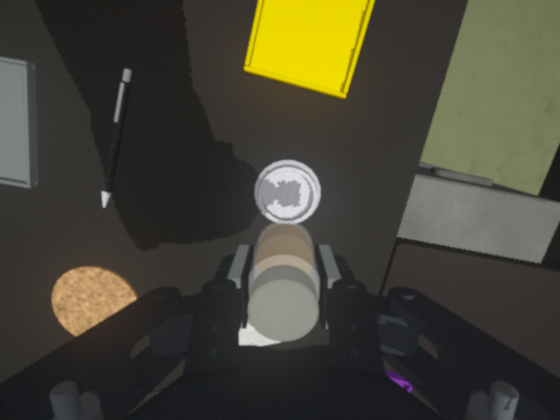

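```bash
python3 - <<'E'
from h import *
c=robot.get_calibration('wrist')
p=pix2w(c,287.7,192,.016); print(p)
x,y=(p[0]+.457)/2,(p[1]+.332)/2
robot.line_to([x,y,.125],vel=.15)
g=robot.line_to([x,y,.096],vel=.02,guard=4)
o=robot.observe(); print(g,o['tool_pos'],o['ft_force'],o['time'])
cv2.imwrite('pics/w4.png',robot.grab_frame('wrist'))
cv2.imwrite('pics/s4.png',robot.grab_frame('scene'))
E
```

```text
[0.45573261 0.33429586 0.016     ]
True [0.45634541 0.33315523 0.10137196] [-0.74003543 -0.72102443  5.03167831] 10.45
```

View pics/w4.png

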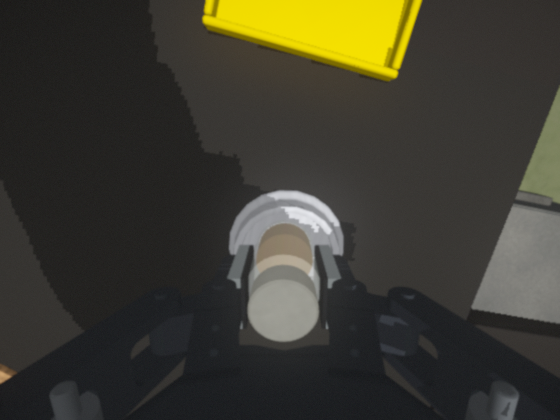

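View pics/s4.png

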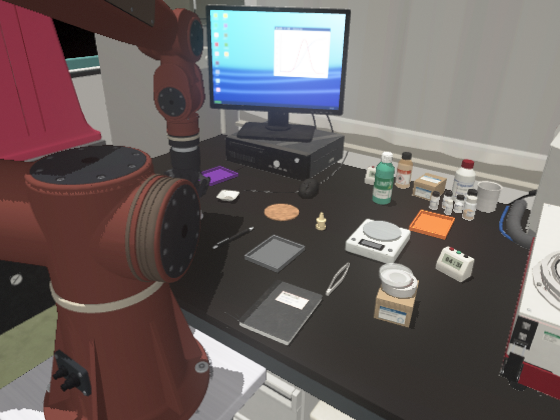

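```bash
python3 - <<'E'
from h import *
o=robot.observe(); x,y,z=o['tool_pos']
robot.set_gripper(.06)
robot.line_to([x,y,.14],vel=.05); robot.line_to([x,y,.21],vel=.15)
cv2.imwrite('pics/w5.png',robot.grab_frame('wrist'))
robot.set_gripper(.070)
robot.move_pose([.41,.22,.12],[180,0,-169])
print(robot.observe()['gripper_width'])
robot.line_to([.41,.22,.085],vel=.1)
g=robot.line_to([.41,.22,.055],vel=.015,guard=3)
o=robot.observe(); print(g,o['tool_pos'],o['gripper_width'],o['time'])
robot.line_to([.41,.22,.2],vel=.2)
cv2.imwrite('pics/s5.png',robot.grab_frame('scene'))
E
```

```text
0.06993749689023143
True [0.41002563 0.22000311 0.06490923] 0.07015354918452298 15.2667
```

View pics/w5.png

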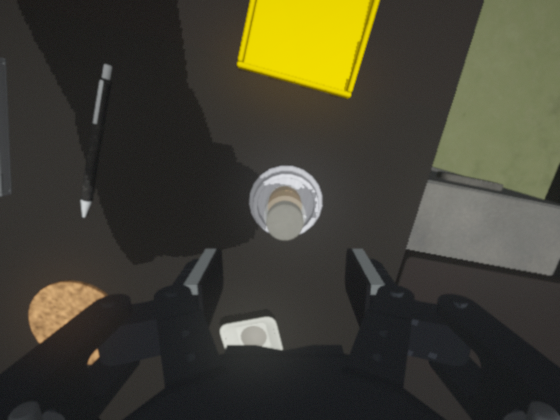

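View pics/s5.png

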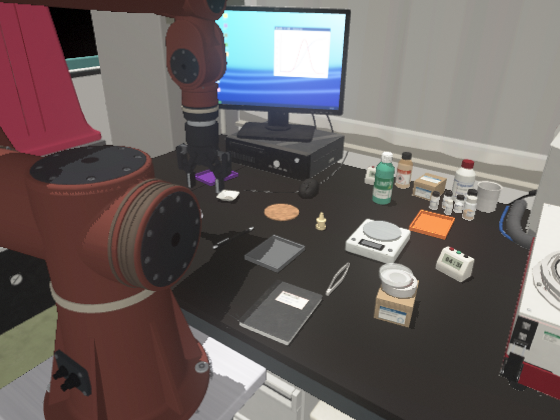

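```bash
python3 - <<'E'
from h import *
import json
robot.set_gripper(.085)
robot.move_pose([.42,-.272,.26],[180,0,-169])
c=robot.get_calibration('wrist'); im=robot.grab_frame('wrist')
json.dump({k:np.array(v).tolist() for k,v in c.items()},open('w6.json','w'))
print(w2pix(c,[.4194,-.2699,.087]),robot.observe()['time'])
crop(im,185,120,200,150,4,'w6c.png')
E
```

```text
[286.0799446  206.37405053] 18.2917
```

View pics/w6c.png

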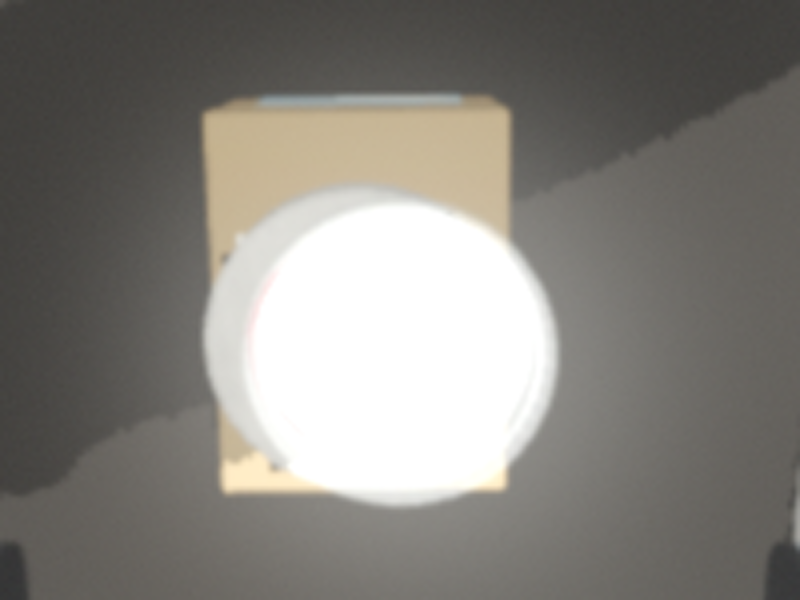

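```bash
python3 - <<'E'
from h import *
import json
c=json.load(open('w6.json'))
def T(U,V,z): return pix2w(c,(U+.5)/4-.5+185,(V+.5)/4-.5+120,z).round(4)
d=T(401,353,.085);print(d,T(359,339,.071),np.linalg.norm(T(244,353,.085)-T(558,353,.085)))
print('carton',[T(*p,.051) for p in [(203,112),(511,112),(507,491),(222,491)]])
E
```

```text
[ 0.4214 -0.2705  0.085 ] [ 0.4239 -0.2793  0.071 ] 0.06501299870025992
carton [array([ 0.3842, -0.3229,  0.051 ]), array([ 0.371 , -0.2552,  0.051 ]), array([ 0.4599, -0.2365,  0.051 ]), array([ 0.4732, -0.3046,  0.051 ])]
```

```bash
python3 - <<'E'
from h import *
x,y=.4210,-.2704
robot.line_to([x,y,.17],vel=.15)
g=robot.line_to([x,y,.141],vel=.06,guard=6)
print(g)
robot.set_gripper(.070); o=robot.observe(); print(o['gripper_width'],o['ft_force'],o['tool_pos'])
robot.set_gripper(.0); o=robot.observe(); print(o['gripper_width'],o['ft_force'])
robot.line_to([x,y,.15],vel=.02)
robot.line_to([x,y,.24],vel=.1); o=robot.observe(); print(o['gripper_width'],o['ft_force'],o['time'])
im=robot.grab_frame('wrist'); cv2.imwrite('pics/w7.png',im)
E
```

```text
False
0.06978239249579393 [-0.27387035 -0.02023375 -0.57381737] [ 0.42110506 -0.27053817  0.14129132]
0.061384055335071075 [-1.29365473  2.18216086  7.4885289 ]
0.061118857799715466 [-0.5142459  -0.46542283 -0.0729176 ] 21.875
```

View pics/w7.png

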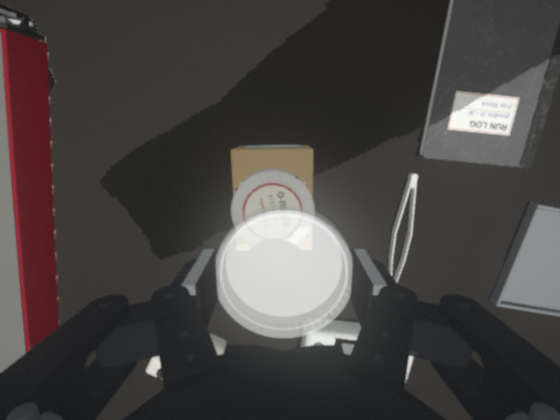

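```bash
python3 - <<'E'
from h import *
import json
c=json.load(open('w1.json')); print(pix2w(c,334,323,.04))
x,y=.640,-.1525
robot.line_to([x,y,.22],vel=.2)
cv2.imwrite('pics/w8.png',robot.grab_frame('wrist')); c=robot.get_calibration('wrist')
print(w2pix(c,[x,y,.04]),w2pix(c,[x-.048,y,.04]),w2pix(c,[x,y-.048,.04]),w2pix(c,[x,y+.048,.04]))
o=robot.observe(); print(o['gripper_width'],o['time'])
E
```

```text
[ 0.63801162 -0.15336845  0.04      ]
[284.76447957 205.4430305 ] [296.18819139 148.85230232] [228.47283979 194.88518385] [340.02746149 215.81066435]
0.06128284308991652 23.375
```

View pics/w8.png

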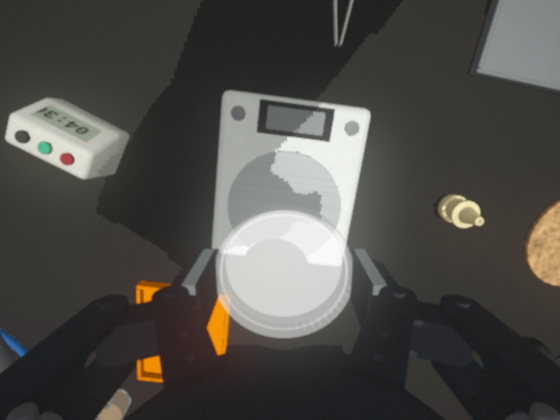

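```bash
python3 - <<'E'
from h import *
x,y=.640,-.1525
robot.line_to([x,y,.13],vel=.15)
g=robot.line_to([x,y,.104],vel=.015,guard=3)
o=robot.observe(); print(g,o['tool_pos'],o['ft_force'],o['time'])
robot.set_gripper(.085)
robot.line_to([x,y,.14],vel=.05); robot.line_to([x,y,.24],vel=.2)
c=robot.get_calibration('wrist');im=robot.grab_frame('wrist'); cv2.imwrite('pics/w9.png',im)
print(w2pix(c,[x,y,.055])); crop(im,185,90,200,150,4,'w9c.png')
E
```

```text
True [ 0.63995816 -0.15248235  0.11102526] [-0.68280821  0.39497223  4.58795429] 25.3083
[283.72804278 204.67289579]
```

View pics/w9c.png

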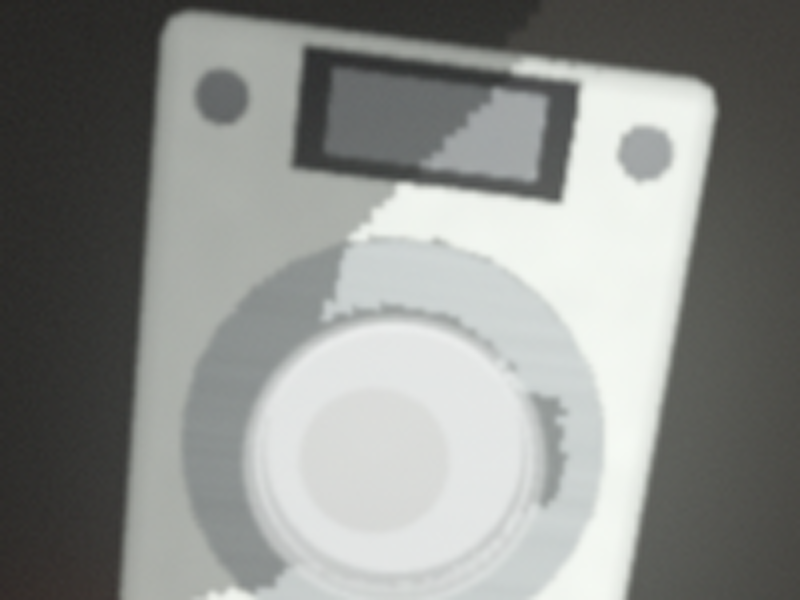

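```bash
python3 - <<'E'
from h import *
import json
robot.line_to([.42,-.272,.25],vel=.25)
c=robot.get_calibration('wrist'); im=robot.grab_frame('wrist')
json.dump({k:np.array(v).tolist() for k,v in c.items()},open('w10.json','w'))
print(robot.observe()['time'])
crop(im,185,120,200,150,4,'w10c.png')
E
```

```text
28.325
```

View pics/w10c.png

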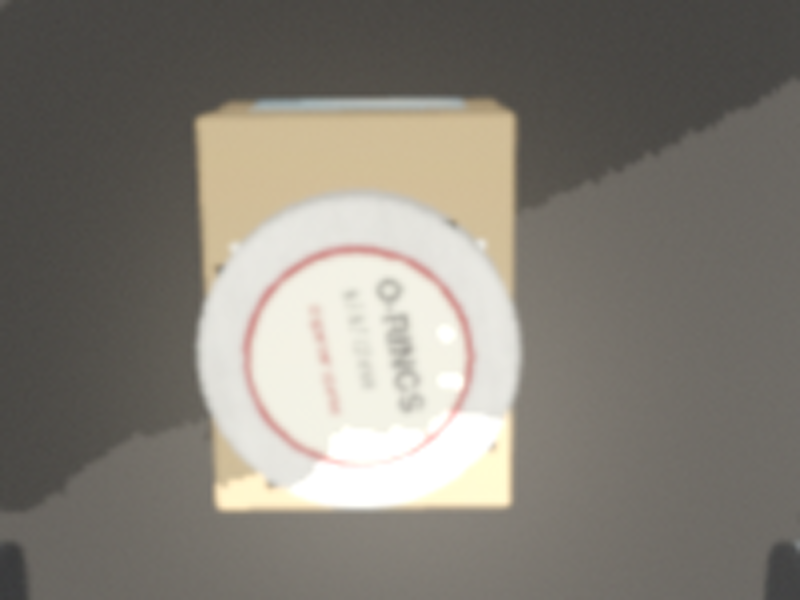

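```bash
python3 - <<'E'
from h import *
import json
c=json.load(open('w10.json'))
def T(U,V,z): return pix2w(c,(U+.5)/4-.5+185,(V+.5)/4-.5+120,z).round(4)
p=T(359,350,.072);print(p,np.linalg.norm(T(197,350,.071)-T(521,350,.071)))
print('carton',[T(*p,.051) for p in [(196,117),(516,114),(511,507),(217,509)]])
x,y=p[:2]
robot.line_to([x,y,.16],vel=.2)
g=robot.line_to([x,y,.1215],vel=.08,guard=6); print(g)
robot.set_gripper(.0); o=robot.observe(); print(o['gripper_width'],o['ft_force'])
robot.line_to([x,y,.135],vel=.03)
robot.line_to([x,y,.24],vel=.15); o=robot.observe(); print(o['gripper_width'],o['ft_force'],o['time'])
im=robot.grab_frame('wrist'); cv2.imwrite('pics/w11.png',im)
c=robot.get_calibration('wrist')
json.dump({k:np.array(v).tolist() for k,v in c.items()},open('w11.json','w'))
E
```

```text
[ 0.4231 -0.2793  0.072 ] 0.0681513756280825
carton [array([ 0.3844, -0.3229,  0.051 ]), array([ 0.3705, -0.2553,  0.051 ]), array([ 0.4597, -0.2367,  0.051 ]), array([ 0.4734, -0.3045,  0.051 ])]
False
0.06418985110043157 [-0.7131877   0.58102455  6.19394055]
0.06423310956210986 [-0.15426901 -0.22743862 -0.54087649] 31.3417
```

View pics/w11.png

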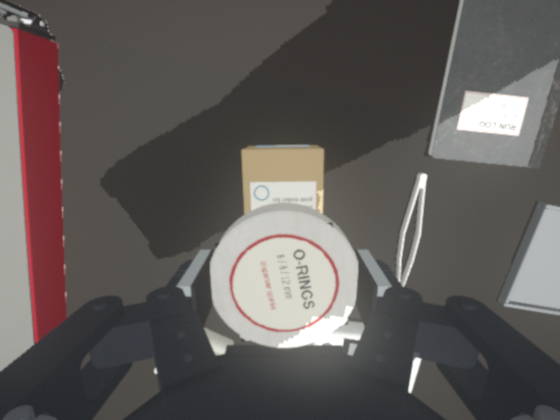

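```bash
python3 - <<'E'
from h import *
x,y=.6282,.1451
robot.line_to([x,y,.22],vel=.25)
cv2.imwrite('pics/w12.png',robot.grab_frame('wrist')); c=robot.get_calibration('wrist')
print(w2pix(c,[x,y,.005]),[w2pix(c,[x+.05*np.cos(a),y+.05*np.sin(a),.005]).round(0) for a in np.radians([191,281,101,236,146])])
print(robot.observe()['gripper_width'],robot.observe()['time'])
E
```

```text
[284.82550252 195.89811822] [array([285., 142.]), array([232., 196.]), array([337., 196.]), array([247., 159.]), array([323., 159.])]
0.06425202778649629 33.475
```

View pics/w12.png

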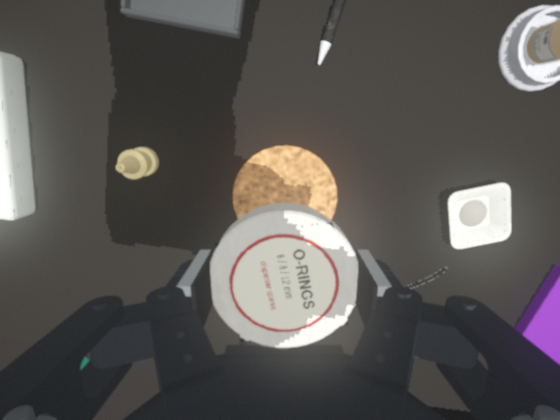

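```bash
python3 - <<'E'
from h import *
import json
x,y=.630,.145
robot.line_to([x,y,.10],vel=.2)
g=robot.line_to([x,y,.07],vel=.02,guard=4)
o=robot.observe(); print(g,o['tool_pos'],o['ft_force'],o['time'])
robot.set_gripper(.085)
robot.line_to([x,y,.10],vel=.08); robot.line_to([x,y,.22],vel=.2)
im=robot.grab_frame('wrist'); crop(im,185,90,200,150,4,'w13c.png')
robot.line_to([.42,-.28,.25],vel=.3)
c=robot.get_calibration('wrist'); im=robot.grab_frame('wrist')
json.dump({k:np.array(v).tolist() for k,v in c.items()},open('w14.json','w'))
crop(im,185,90,200,150,4,'w14c.png');print(robot.observe()['time'])
E
```

```text
True [0.62989711 0.14501048 0.07739276] [-0.41609259 -0.32961254  4.53930543] 35.275
38.6417
```

View pics/w13c.png

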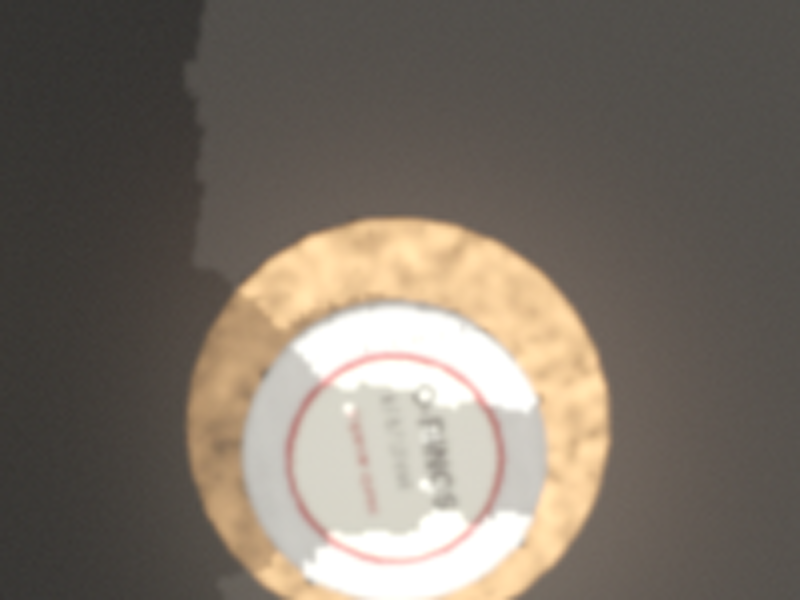

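View pics/w14c.png

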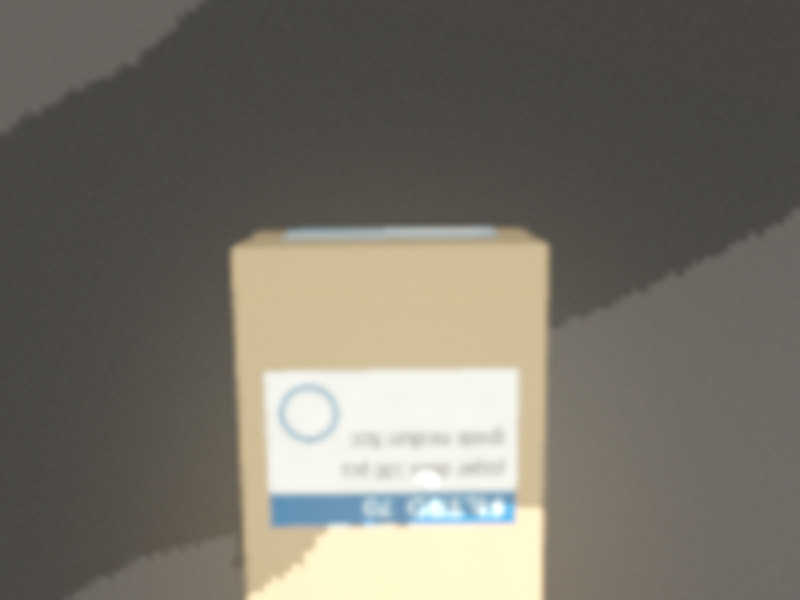

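```bash
python3 - <<'E'
from h import *
import json
x,y=.4220,-.2798
robot.line_to([x,y,.15],vel=.2,rotation=[180,0,-168.25])
g=robot.line_to([x,y,.083],vel=.08,guard=6); print(g)
robot.set_gripper(.0); o=robot.observe(); print(o['gripper_width'],o['ft_force'])
robot.line_to([x,y,.10],vel=.04)
robot.line_to([x,y,.24],vel=.2); o=robot.observe(); print(o['gripper_width'],o['ft_force'],o['time'])
robot.line_to([.440,.033,.24],vel=.25,rotation=[180,0,-179.2])
o=robot.observe(); print(o['gripper_width'],o['tcp_rot'],o['time'])
im=robot.grab_frame('wrist'); cv2.imwrite('pics/w15.png',im)
c=robot.get_calibration('wrist')
json.dump({k:np.array(v).tolist() for k,v in c.items()},open('w15.json','w'))
for p in [(-.0595,-.048),(-.0595,.048),(.0595,.048),(.0595,-.048)]: print(w2pix(c,[.4404+p[0],.033+p[1],.012]))
cv2.imwrite('pics/s15.png',robot.grab_frame('scene'))
E
```

```text
False
0.0674247635408619 [-0.91685488 -0.64764614  5.67785177]
0.06759945882614957 [-0.04219421  0.27578566 -1.15632476] 42.0
0.06793963422466252 [-1.79992268e+02 -2.32621067e-02 -1.79226358e+02] 43.4
[234.88585386 130.58964445]
[336.69026306 131.99789487]
[329.97586191 249.04791993]
[238.15015325 247.87360149]
```

View pics/w15.png

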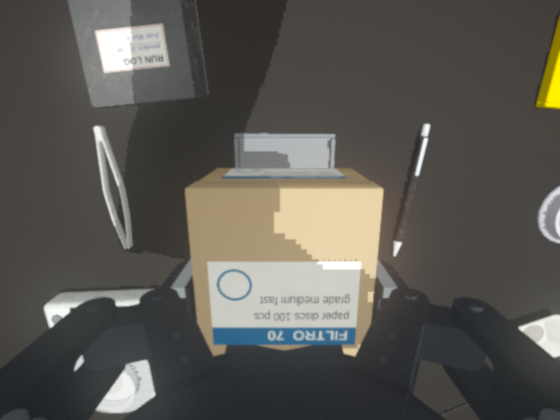

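View pics/s15.png

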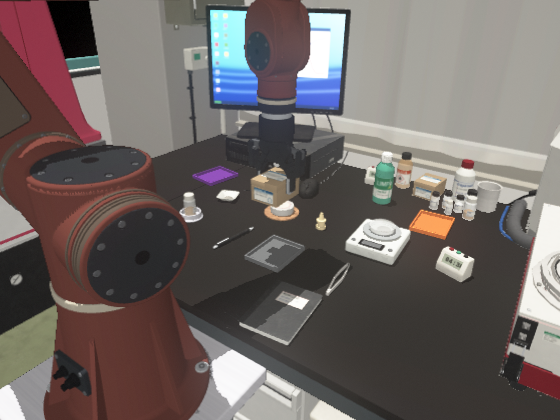

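```bash
python3 - <<'E'
from h import *
x,y=.441,.033
robot.line_to([x,y,.11],vel=.15)
g=robot.line_to([x,y,.081],vel=.02,guard=5)
o=robot.observe(); print(g,o['tool_pos'],o['ft_force'],o['time'])
robot.set_gripper(.085)
robot.line_to([x,y,.12],vel=.08); robot.line_to([x,y,.27],vel=.25)
cv2.imwrite('pics/w16.png',robot.grab_frame('wrist'))
robot.goto_joints([-80.426,5.964,5.575,89.605,0,-10])
robot.pause(.5)
t=robot.grab_frame('top');s=robot.grab_frame('scene'); print(robot.observe()['time'])
crop(t,170,150,210,140,3.8,'t16.png'); crop(s,160,180,270,120,2.9,'s16.png')
E
```

```text
True [0.44091635 0.03301238 0.08687945] [-1.5018261  -0.39576143  5.29701941] 45.5833
50.1167
```

View pics/w16.png

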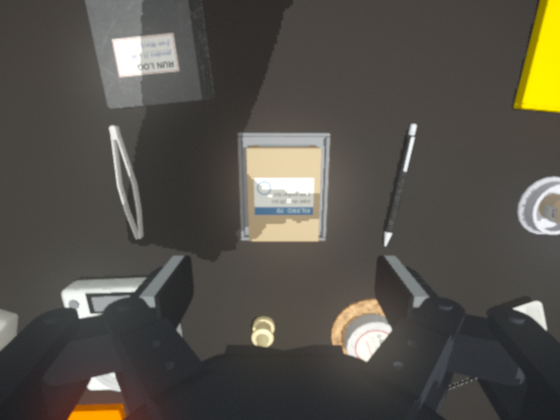

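View pics/t16.png

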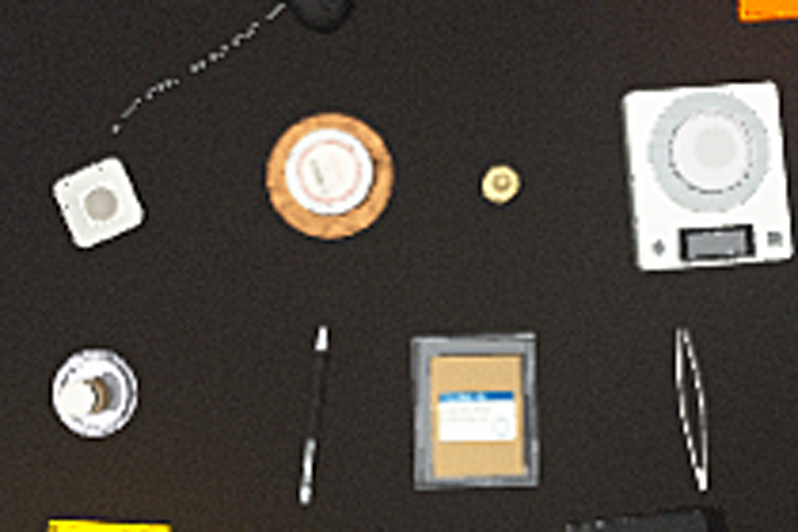

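View pics/s16.png

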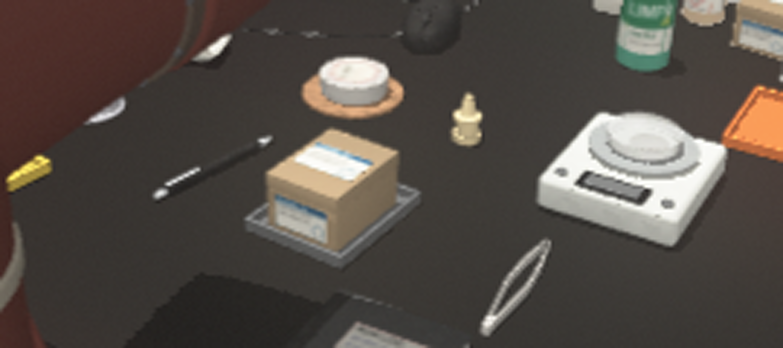

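```bash
python3 - <<'E'
from h import *
t=robot.get_calibration('top')
def T(U,V,z): return pix2w(t,(U+.5)/3.8-.5+170,(V+.5)/3.8-.5+150,z).round(4)
print('carton',np.mean([T(*p,.054) for p in [(430,356),(522,352),(528,474),(434,480)]],0),'tray [.4404 .033]')
print('vial',T(80,399,.071),'stand',T(95,393,.012))
print('tin',T(330,171,.026),'mat',T(330,176,.005))
print('dish',T(711,151,.055),'pan',T(708,151,.04))
robot.job_done()
E
```

```text
carton [0.4388   0.031775 0.054   ] tray [.4404 .033]
vial [0.4554 0.3312 0.071 ] stand [0.4575 0.3328 0.012 ]
tin [0.6297 0.1444 0.026 ] mat [0.628  0.1456 0.005 ]
dish [ 0.6384 -0.1503  0.055 ] pan [ 0.6403 -0.151   0.04  ]
the job is handed in; nothing more can be done
```

I took the pile apart from the top and set all four things on their places: vial in the aluminium stand, dish on the balance pan, tin on the cork mat, carton in the grey tray. I put each one down slowly with a force guard, let go, moved the arm away, and handed the job in at about 50 s of the 136 s allowed.

- **Last check:** measured in the final overhead picture, all four lie within about 3 mm of their centres. The final pictures show them upright and free, with the arm clear. Only the overhead picture shows the vial at that point, because the arm hides it in the final side view.
- **Odd reading:** the gripper read 2 to 4 mm narrower than the stated widths while it held things, most of all on the dish (61 mm against 65 mm). The dish was still held level, and nothing slipped or dropped.
- **Failed checks:** none failed. The different views of the same object agreed to within about 3 mm.

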